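Hold the kiln's bead door to its hinge block for the pin

ROBOT

A 7-joint arm with a two-finger parallel gripper is mounted at the origin on the work surface. World frame = base frame: x ahead of the robot, y to its left, z up, the work surface at z = 0. Lengths are in m, angles in rad, forces in N, time in s.
With the tool pointing down it reaches from about 0.425 to 0.95 m from the base axis. Payload 4.7 kg.
Tool frame: the origin (TCP) lies on the mounting face of the last link; the fingertips stand 173 mm ahead of it and the grasp point (between the pads) lies 155 mm ahead of it (robot.hold_point_z is the distance from the TCP to the grasp point, in m); z points along the fingers, y is the direction in which the jaws open and shut (so a half turn about z gives the same grasp; the last joint's range is limited). The gripper opens to 85 mm and grips with 20 to 120 N. Pads are 22 mm wide; open, the fingers measure 114 mm over their backs; the gripper's body (76 mm by 85 mm) begins 54 mm behind the grasp point. The pads swing forward as they close: fully open they stand 13 mm farther back than shut.
Start: joints at [1.293, 0.469, -0.049, 1.532, 0.024, 1.141, -0.082], TCP at [0.166, -0.654, 0.405] pointing down, gripper open.
Joint ranges: [-2.59, 2.59], [-0.33, 1.99], [-1.39, 1.29], [0.1, 2.45], [-1.04, 4.18], [0.21, 1.99], [-2.66, 2.66]. Speed limits (rad/s): [2.57, 2.57, 3.14, 3.14, 3.14, 3.14, 3.14].

INTERFACE

Orientations are given as a rotation vector (axis times angle).
In Python, from plant import robot gives the robot as it stands. The module is installed in compiled form; this text tells all that it offers.
- The arm moves only by the shell command python3 -m inch 'ROWS' [FORCE]. ROWS is JSON, one flat list of numbers, 7 for each row, row after row: the turn, a rotation vector about the tool's x, y, z in degrees, then the shift along the tool's x, y, z in mm, then the finger opening in mm, from 0 to 85.4. In form: [wx, wy, wz, dx, dy, dz, jaw, wx, wy, wz, dx, dy, dz, jaw, ...]. A call has 1 to 12 rows; each row is the pose to reach, as a shift and turn from the pose measured when the call began, along the tool's axes at that moment; what a row does not reach only later rows make up. A row lasts 1/10 s, in which the tool goes at most 50 mm and 8.59 degrees, less where a joint would pass 70% of its speed; a pose out of reach is approached as far as the arm can. A call with a gripper value outside its range is refused whole. The fingers move at their own pace and stop on an object; FORCE is the grip in N (left out, the last holds). Time passes only in rows, so rows that repeat a pose let the fingers close. It gives the time, the measured TCP pose, the force and the opening at its end, in the units of the state.
- robot.observe(): the state, without advancing time (a new reading comes with each control period).
- robot.get_image(name): name is "scene" or "top"; returns a dict with "img" (480x640x3 uint8, red, green, blue), "z_map" (480x640 float32, m along the optical axis (not along the pixel's ray), 0 where there is no reading), "mtx" (3x3 intrinsics, pixels), "world_from_camera" (4x4, takes a point from camera to world coordinates). Camera axes: x right, y up, looking along -z (the intrinsics and any distortion apply to the point x, -y, -z); pixel columns grow to the right and rows downward; lengths in m; the calibration is good to about 2 mm. A picture is of the moment at which its call begins.
- robot.finish_job(): hands the job in, once; it reports no verdict.
Trained networks look in the newest picture that a camera, given by its name, has taken for a name from the list of things; names that differ only in an ending like _2 or _b are one class to them, and where a whole thing is asked for, a point or a joint stands for the part that bears it (a point fixed in the world has none). Each returns a list of dicts, best first, with "p" (0 to 1); they miss things now and then, are a little off and sometimes report something else, mostly with a low value. They report only what shows in the picture. A call takes as long as a camera call. They do not tell look-alikes from the thing itself.
- robot.boxes_of(camera, query): "box" ([left, top, right, bottom] in pixels, round what is visible of it).
- robot.pinpoint(camera, query): "position" ([row, column] in pixels: a listed point, or the origin of a listed thing).
The state is a dict: "t": time; "joint_positions": joint angles; "qvel": joint speeds; "tau": joint torques, N m; "tool_pos": TCP position; "eef_rot": TCP orientation; "ft_force": force on the tool from outside, world axes, zero at the start; "ft_torque": the same for the moment, N m; "opening": opening from 0.0 (shut) to 1.0 (fully open).
Only numpy, scipy, OpenCV 4.12 (cv2) and the standard library are available. Lean on these libraries where they do the work, as an engineer would, in place of code of your own. Each camera call takes 0.05 s, during which the arm holds its last target. There are 200 camera calls.

TASK

Rehang the bead door of the little kiln: set the brass hinge block, knuckles to the front, into the pocket in the kiln's top front edge, press it fully home and let go of it. Then take the door by its wooden handle and, holding it level as when it is swung open (handle up, plate standing out in front of the kiln), bring its knuckle in between the block's two knuckles so that the three pin holes line up, and finish while still holding it there, steady and carried by you alone rather than leaning on the block or the kiln, so that I can slide the pin through. Leave the pin and everything else on the ledge alone.

Things in the scene. Friction and masses are not known exactly. Their poses are not given: they have to be found in the camera images.
- kiln: Green bead kiln, 240 deep x 260 wide x 150 mm high, fixed. Origin on the ledge below the centre of the hinge pocket; x points to its back, y along its front (left seen from the robot), z up. Front face at x = -26 mm. Top flat at z = 150 mm; on it a controller box 45 mm high from x = 148 mm back, and an upright white rod in a spring clip at x = 185, y = 105 mm, top at z = 241 mm.
- pocket (a point): Centre of the hinge pocket's mouth on the kiln's flat top (z = 150 mm), axes as the kiln's. Pocket 32.5 mm (x) x 68.5 mm (y), 20 mm deep, open at the top only. A rounded spring keeper bulges 3 mm from its rear wall, 12 mm below the mouth; it yields at 5 to 7 N, pushes the block to the front wall and grips it: the block tends to stick part way in and goes home with a push of up to about 15 N.
- block: Loose brass hinge block, about 0.4 kg. Origin: centre of its underside. Body 30 (x) x 66 (y) x 20 mm (z), bottom edges rounded. On it two lugs, at y = 15 to 31 mm on either side (62 mm over outer faces, 30 mm clear between), from x = 8 mm forward, flat tops at z = 42 mm, each ending in a knuckle. In the pocket its x points as the kiln's x, so the knuckles stand out in front of the kiln.
- block_top (a point): Centre of the top of the block's body, 20 mm above its underside; level with the pocket's mouth when the block is home.
- block_eye (a point): On the block's hinge axis (along y), midway between its two knuckles: x = -36, y = 0, z = 32 mm in the block's frame; axes as the block's. Knuckles: 20 mm outside diameter, 10 mm hole. With the block home, the axis lies about 11 mm in front of the kiln's face and 12 mm above its top.
- door: Loose bead door, about 0.36 kg, lying handle up on its white plug (88 x 53 x 15 mm). Origin: below the handle's middle, at the plug's underside. x points to its knuckle. Steel plate x = -52 to 38, y = -55 to 55, z = 15 to 19 mm. In place: its x along the kiln's x, z up, plate in front of the kiln. Balanced: centre of mass within 5 mm of under the handle.
- door_eye (a point): Centre of the pin hole of the door's knuckle: x = 58, y = 0, z = 25 mm in the door's frame. The knuckle is a tube along y, 25 mm long, 20 mm outside diameter, 10 mm hole; it fits between the block's knuckles with 2.5 mm to spare on either side.
- door_handle (a point): Middle of the door's handle: x = 0, y = 0, z = 42 mm in the door's frame. A straight dark wooden bar along y, 76 mm long, 12 mm wide (x), 14 mm high (z = 35 to 49 mm), 16 mm clear of the plate beneath, on two posts at y = -31 and 31 mm.
- hinge_pin: Bystander: steel hinge pin, 5 mm thick, 90 mm long along y with a 22 mm bent end, lying on the ledge. Origin: under the middle of its long leg.
- mandrel_holder: Bystander: steel mandrel holder block 70 x 110 x 32 mm with three thin mandrels up to 142 mm high. Origin: centre of its underside.
- cullet1: Bystander: frosted green glass chunk, about 55 mm across, 30 mm high. Origin: near the middle of its underside.
- cullet2: Bystander: frosted green glass chunk, about 46 mm across, 26 mm high. Origin: near the middle of its underside.
- cullet3: Bystander: frosted green glass chunk, about 62 mm across, 24 mm high. Origin: near the middle of its underside.
- marver: Bystander: graphite marver paddle, 110 x 62 mm blade from x = 0 to 110 mm, wooden handle to x = -145 mm, up to 26 mm high. Origin: underside, where blade and shank meet.
- cup: Bystander: blue enamel tin mug, 80 mm across, 75 mm high, handle at +y. Origin: centre of its underside.
Mind the look-alikes: they are no part of the job. Leave any pink look-alike of the door alone. There is more than one size of the block; the one meant has the size given above.

How it is judged:
By the outcome, as a careful person would: the job done as asked, in the order asked, and still so for the second after the job is handed in, while the arm keeps its last pose, push and grip.
It also fails if it takes over 67 s, if anything falls off the work surface, if the arm or the gripper's body presses on something with over 40 N, if the wrist force passes 120 N, or if a joint passes its speed limit or range.

## Working session

There is one attempt and no reset: what is moved stays moved. The work goes in short steps, Python scripts to look and compute and a shell command to move; the robot and the scene stay as the last step left them, time stands still between calls to the robot, and variables do not carry over. Pictures are saved under pics/ and viewed, about 8 in all and at most 12, crops included, and the job is handed in when it is done.

```bash
mkdir -p pics; cat > h.py <<'E'
import numpy as np, cv2
from scipy.spatial.transform import Rotation as R
from plant import robot
def cloud(c):
    d=c["z_map"];K=np.array(c["mtx"]);T=np.array(c["world_from_camera"])
    v,u=np.mgrid[0:480,0:640]
    P=np.stack([(u-K[0,2])/K[0,0]*d,-(v-K[1,2])/K[1,1]*d,-d],-1)
    W=P@T[:3,:3].T+T[:3,3]; W[d==0]=np.nan
    return W
def save(n,img): cv2.imwrite(f"pics/{n}.png",img[:,:,::-1])
E
python3 - <<'E'
from h import *
o=robot.observe();print(o)
for n in ("scene","top"):
    c=robot.get_image(n);save(n+"1",c["img"]);W=cloud(c);np.savez(f"{n}1.npz",W=W,img=c["img"],K=c["mtx"],T=c["world_from_camera"])
    print(n,np.round(c["mtx"],1).tolist(),np.round(c["world_from_camera"],3).tolist(),[k for k in c])
    for q in ("kiln","pocket","block","block_top","block_eye","door","door_eye","door_handle","hinge_pin"):
        for r in robot.pinpoint(n,q)[:4]:
            i,j=np.round(r["position"]).astype(int)
            print(q,round(r["p"],2),i,j,np.round(W[i,j],3) if 0<=i<480 and 0<=j<640 else '')
E
```

```text
{'t': 0.0, 'joint_positions': array([ 1.29308956,  0.46944398, -0.04861795,  1.53371825,  0.02408529,
        1.14099246, -0.08231063]), 'qvel': array([-9.28410199e-04, -5.13554590e-04, -1.24094762e-03,  5.36357161e-04,
       -1.91385712e-04, -5.79985189e-04,  9.28016150e-05]), 'tau': array([ 5.33803413e-04, -5.10310113e+01, -4.65592684e-02, -2.37717444e+01,
        1.08011212e-02,  7.67415971e-03,  1.09057135e-05]), 'tool_pos': array([ 0.16619027, -0.65395979,  0.40364914]), 'eef_rot': array([-3.11536715e+00, -3.89630831e-01,  4.62449094e-04]), 'ft_force': array([-0.39533048, -0.10482536, -0.02968467]), 'ft_torque': array([ 0.03731445, -0.00973469,  0.06911936]), 'opening': 0.9996360044037355}
scene [[540.3, 0.0, 313.7], [0.0, 540.3, 234.9], [0.0, 0.0, 1.0]] [[-0.459, -0.706, 0.539, 1.312], [0.888, -0.357, 0.289, 0.452], [-0.011, 0.612, 0.791, 1.347], [0.0, 0.0, 0.0, 1.0]] ['img', 'z_map', 'mtx', 'world_from_camera']
kiln 0.74 297 284 [0.709 0.039 0.148]
pocket 0.76 268 285 [ 0.619 -0.01   0.13 ]
block 0.93 205 230 [ 0.414 -0.338  0.008]
block 0.57 176 250 [ 0.3   -0.326  0.045]
bl
[... 899 characters left out ...]
.342  0.015]
block 0.81 326 445 [ 0.264 -0.342  0.019]
block 0.68 173 327 [ 0.639 -0.015  0.132]
block_top 0.94 272 448 [ 0.407 -0.349  0.026]
block_top 0.32 257 199 [0.427 0.317 0.024]
block_eye 0.87 291 452 [ 0.358 -0.367 -0.002]
block_eye 0.74 251 198 [0.445 0.323 0.013]
block_eye 0.73 339 441 [ 0.229 -0.337 -0.005]
door 0.75 325 184 [0.248 0.339 0.048]
door 0.62 275 446 [ 0.399 -0.346  0.02 ]
door 0.55 257 197 [0.428 0.324 0.017]
door_eye 0.82 236 189 [0.481 0.345 0.035]
door_eye 0.55 305 198 [0.3   0.309 0.035]
door_handle 0.78 322 178 [0.255 0.363 0.016]
door_handle 0.66 155 187 [0.716 0.374 0.002]
door_handle 0.6 252 196 [0.438 0.322 0.044]
hinge_pin 0.6 257 316 [ 0.441  0.005 -0.007]
```

```bash
python3 - <<'E'
import cv2
a=cv2.imread("pics/top1.png");
cv2.imwrite("pics/top1b.png",cv2.resize(a[130:400,120:520],None,fx=2,fy=2,interpolation=cv2.INTER_CUBIC))
b=cv2.imread("pics/scene1.png")
cv2.imwrite("pics/sceneb.png",cv2.resize(b[140:380,190:490],None,fx=2.5,fy=2.5,interpolation=cv2.INTER_CUBIC))
E
```

```text
(no output)
```

View pics/top1b.png

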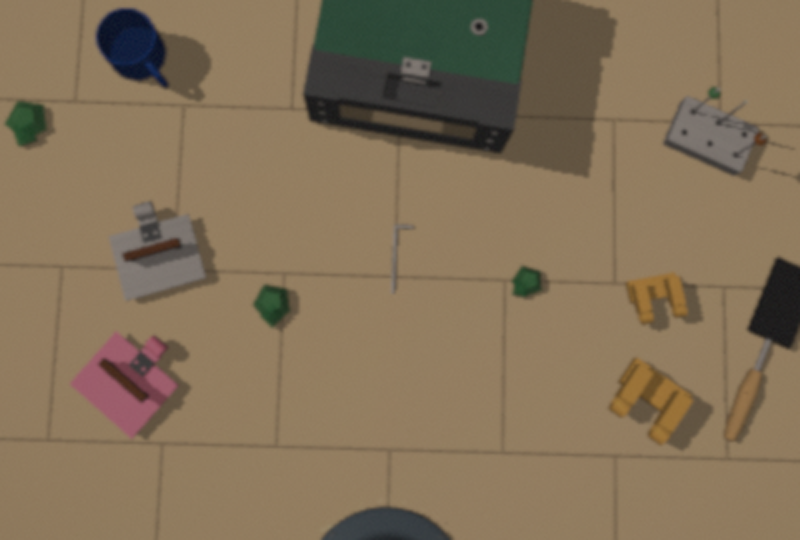

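View pics/sceneb.png

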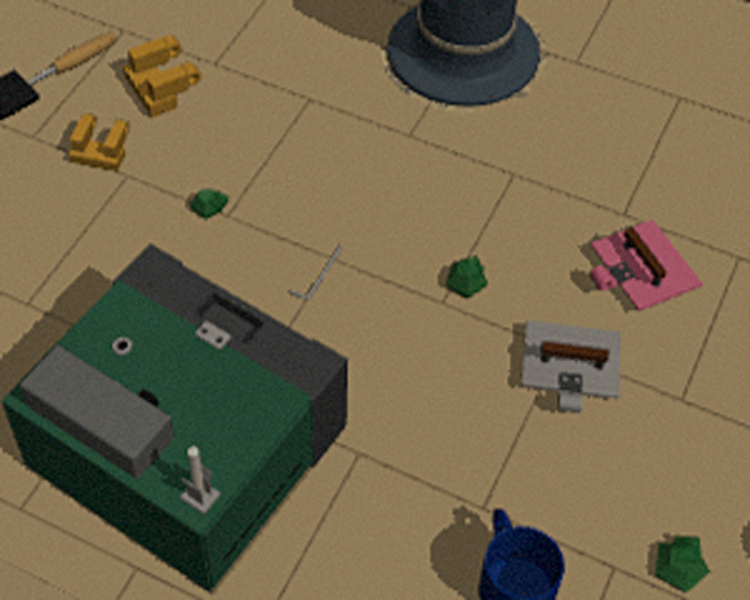

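Seen: the grey door (crop 158,255 in the top view), the pink look-alike below it, two brass blocks (655,298 and 650,400), the kiln with its pocket (410,85), and the pin at (395,260). Next I measure sizes and poses.

```bash
cat > m.py <<'E'
from h import *
def col(W,img,f,zlo,zhi,box):
    hsv=cv2.cvtColor(img,cv2.COLOR_RGB2HSV).astype(int)
    m=f(hsv[...,0],hsv[...,1],hsv[...,2])&(W[...,2]>zlo)&(W[...,2]<zhi)&(W[...,0]>box[0])&(W[...,0]<box[1])&(W[...,1]>box[2])&(W[...,1]<box[3])
    return W[m]
def rect(P):
    r=cv2.minAreaRect((P[:,:2]*1000).astype(np.float32)); return np.round(r[0],1),np.round(r[1],1),round(r[2],1),len(P)
E
python3 - <<'E'
from m import *
y=lambda h,s,v:(h>10)&(h<25)&(s>120)
anyc=lambda h,s,v:h>=0
for n in("top","scene"):
    d=np.load(n+"1.npz");W,img=d["W"],d["img"]
    print(n,"floor z",np.nanmedian(W[300:350,300:350,2]))
    for nm,b in (("A",(.36,.46,-.42,-.28)),("B",(.18,.33,-.43,-.26))):
        P=col(W,img,anyc,.010,.1,b);print(nm,rect(P),"zq",np.round(np.percentile(P[:,2],[5,30,50,70,90,98]),3))
        zt=np.percentile(P[:,2],95)
        P2=P[P[:,2]>zt-.006];print("  lugtop",rect(P2)); 
        k,l,c=cv2.kmeans(P2[:,:2].astype(np.float32)*1000,2,None,(3,50,.1),5,0);print("  lug centres",np.round(c,1).tolist())
        for t in(0,1):
            print("   ",rect(P2[l[:,0]==t]))
        P3=P[(P[:,2]<zt-.012)];print("  lower",rect(P3))
    P=col(W,img,anyc,.14,.16,(.5,1.,-.3,.3));print("kiln",rect(P),np.median(P[:,2]),np.round(P.min(0),3),np.round(P.max(0),3))
    g=col(W,img,anyc,.012,.06,(.36,.51,.25,.42));print("door",rect(g))
    hh=g[g[:,2]>.042];print(" handle",rect(hh),np.median(hh[:,2]))
    pl=g[(g[:,2]>.014)&(g[:,2]<.024)];print(" plate",rect(pl),np.median(pl[:,2]))
E
```

```text
top floor z -0.0009195482829598145
A (array([ 401.2, -343.6]), array([86.3, 73.7]), 10.6, 461) zq [0.015 0.022 0.037 0.041 0.044 0.046]
  lugtop (array([ 385.2, -351.6]), array([53.1, 63.7]), 13.3, 194)
  lug centres [[383.79998779296875, -328.1000061035156], [391.79998779296875, -373.20001220703125]]
    (array([ 382.5, -328.3]), array([47.7, 17. ]), 12.3, 88)
    (array([ 390.4, -373.7]), array([53.1, 18.3]), 13.5, 106)
  lower (array([ 400.7, -340.8]), array([79.6, 75.8]), 5.3, 207)
B (array([ 252.4, -336.9]), array([87.8, 80.3]), 56.8, 850) zq [0.022 0.029 0.05  0.054 0.056 0.059]
  lugtop (array([ 248.8, -334.8]), array([82.8, 69.7]), 56.3, 359)
  lug centres [[266.20001220703125, -309.70001220703125], [233.6999969482422, -361.0]]
    (array([ 265.7, -309.5]), array([22. , 69.7]), 56.3, 184)
    (array([ 233.2, -360.6]), array([22.6, 66.9]), 55.5, 175)
  lower (array([ 252.4, -336.9]), array([87.8, 80.3]), 56.8, 360)
kiln (array([808.4, -89. ]), array([368.3, 437.3]), 81.7, 8057) 0.14948415352331135 [ 0.582 -0.299  0.14 ] [1.    0.123 0.16 ]
door (array([438.3, 323.6]), array([1
[... 799 characters left out ...]
top (array([ 252.6, -337.3]), array([86.6, 68.5]), 57.2, 161)
  lug centres [[269.20001220703125, -311.0], [236.60000610351562, -361.70001220703125]]
    (array([ 268.3, -312.3]), array([27.4, 67.8]), 57.1, 83)
    (array([ 236.8, -362.5]), array([26.3, 69.8]), 61.5, 78)
  lower (array([ 265.7, -346.1]), array([ 93.8, 111.7]), 58.0, 333)
kiln (array([818.2, -64. ]), array([319. , 502.9]), 68.1, 6590) 0.15069724740202595 [ 0.582 -0.299  0.14 ] [0.999 0.124 0.16 ]
door (array([439.5, 323. ]), array([124.6, 110.1]), 19.7, 1094)
 handle (array([432.4, 319.7]), array([18.4, 74.6]), 16.4, 125) 0.048502592959358326
 plate (array([437.9, 322.5]), array([120.1, 110.3]), 18.5, 775) 0.01968116596691849
```

```bash
python3 - <<'E'
from m import *
def plane(n,d,uv,z):
    K,T=d["K"],d["T"]
    r=np.array([(uv[0]-K[0,2])/K[0,0],-(uv[1]-K[1,2])/K[1,1],-1])@T[:3,:3].T
    return T[:3,3]+r*(z-T[2,3])/r[2]
big=[]
for n in("top","scene"):
    d=np.load(n+"1.npz");W,img=d["W"],d["img"]
    m=((W[...,2]>.143)&(W[...,2]<.157)&(W[...,1]>-.25)).astype(np.uint8)
    k,l,s,c=cv2.connectedComponentsWithStats(m);i=1+np.argmax(s[1:,4]);M=l==i
    P=W[M];print(n,"kiln top",rect(P),s[i])
    # front edge: for lateral bins
    th=np.radians(-10)
    for it in range(4):
        ex=np.array([np.cos(th),np.sin(th)]);ey=np.array([-ex[1],ex[0]])
        a=P[:,:2]@ex;b=P[:,:2]@ey
        bb=np.linspace(b.min()+.01,b.max()-.01,41);idx=np.digitize(b,bb)
        F=np.array([P[idx==q][np.argmin(a[idx==q]),:2] for q in range(1,41)])
        f=cv2.fitLine(F.astype(np.float32),cv2.DIST_HUBER,0,.01,.01).ravel();t=f[:2]*np.sign(f[1]);th=np.arctan2(-t[0],t[1])
    print(" yaw",np.degrees(th)," front",np.min(a),np.median(F@ex)," b range",np.percentile(b,[.2,1,99,99.8]))
    # pocket: points inside the hull with z lower than .145
    H=cv2.convexHull((P[:,:2]*1000).astype(np.float32))
    ab=np.stack([W[...,0]*ex[0]+W[...,1]*ex[1],W[...,0]*ey[0]+W[...,1]*ey[1]],-1)
    cen=np.array([np.median(F@ex)+.026,(b.min()+b.max())/2])
    print(" pocket guess",cen[0]*ex+cen[1]*ey)
    q=(np.abs(ab[...,0]-cen[0])<.022)&(np.abs(ab[...,1]-cen[1])<.05)&(W[...,2]<.143)&(W[...,2]>.12)
    print(" pocket low pts",q.sum(),np.round([ab[q].min(0)-cen,ab[q].max(0)-cen],4).tolist(),"z",np.nanmin(W[q][:,2]))
    v,u=np.where(q);print(" px",u.min(),u.max(),v.min(),v.max())
    x=img[v.min()-14:v.max()+10,u.min()-14:u.max()+14];big.append(cv2.resize(x,(400,400*x.shape[0]//x.shape[1]),interpolation=cv2.INTER_NEAREST)); print(" crop origin",u.min()-14,v.min()-14,400/x.shape[1])
h=max(x.shape[0] for x in big)
save("pocket",np.hstack([cv2.copyMakeBorder(x,0,h-x.shape[0],0,0,0) for x in big]))
E
```

```text
top kiln top (array([722.5, -25.6]), array([268.1, 248.4]), 81.8, 7675) [ 272   86  119  110 7675]
 yaw -7.921753  front 0.5953357950460729 0.5984798615928073  b range [-0.05832152 -0.05621804  0.2053206   0.20720504]
 pocket guess [ 0.62879476 -0.01223022]
 pocket low pts 327 [[-0.0168, -0.0437], [0.019, 0.0343]] z 0.12110575063134665
 px 312 342 167 184
 crop origin 298 153 6.896551724137931
scene kiln top (array([723.6, -25.9]), array([271.1, 248.9]), 82.3, 6318) [ 190  237  139  118 6318]
 yaw -7.4098506  front 0.5958392411949411 0.600044371160759  b range [-0.06531246 -0.06184485  0.20074598  0.20295968]
 pocket guess [ 0.62967715 -0.01335461]
 pocket low pts 220 [[-0.0188, -0.0386], [0.0104, 0.0297]] z 0.1244241201704348
 px 269 294 258 276
 crop origin 255 244 7.547169811320755
```

View pics/pocket.png

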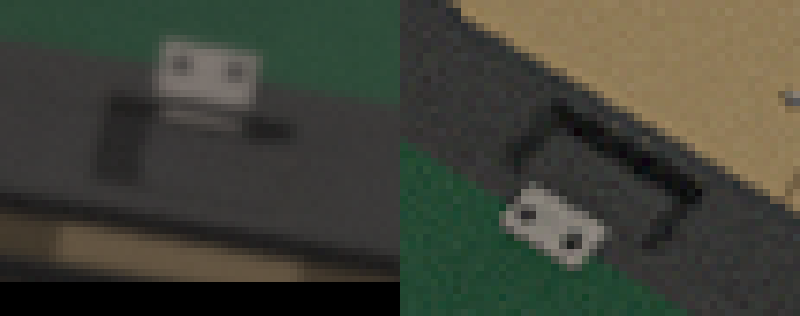

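```bash
cat > go.py <<'E'
import sys
from h import *
def plan(x,y,z,yaw):
    """TCP target (mm) and heading of tool x (deg), tool down -> turn and shift in present tool axes"""
    o=robot.observe();R0=R.from_rotvec(o["eef_rot"])
    Rt=R.from_euler("z",yaw,degrees=True)*R.from_euler("x",180,degrees=True)
    w=np.degrees((R0.inv()*Rt).as_rotvec());d=R0.inv().apply(np.array([x,y,z])-1000*o["tool_pos"])
    xa=R0.apply([1,0,0]);
    print("t",round(o["t"],2),"tcp",np.round(1000*o["tool_pos"],1),"yaw",round(np.degrees(np.arctan2(xa[1],xa[0])),2),"F",np.round(o["ft_force"],1),"op",round(o["opening"]*85.4,1))
    print("ROW",np.round(w,2).tolist(),np.round(d,1).tolist())
if __name__=="__main__":
    a=list(map(float,sys.argv[1:]))
    for i in range(0,len(a),4): plan(*a[i:i+4])
E
python3 go.py 400 -349 280 11.5 400 -349 192 11.5
```

```text
t 1.0 tcp [ 166.2 -654.2  404.7] yaw 14.26 F [ 0.5 -0.3  0.2] op 85.5
ROW [0.0, 0.0, 2.76] [301.7, -238.3, 124.7]
t 1.0 tcp [ 166.2 -654.2  404.7] yaw 14.26 F [ 0.5 -0.3  0.2] op 85.5
ROW [0.0, 0.0, 2.76] [301.7, -238.3, 212.7]
```

```bash
python3 -m inch '[0,0,2.8,200,-158,60,85, 0,0,2.8,302,-238,125,85, 0,0,2.8,302,-238,125,85, 0,0,2.8,302,-238,125,85, 0,0,2.8,302,-238,125,85, 0,0,2.8,302,-238,125,85, 0,0,2.8,302,-238,125,85, 0,0,2.8,302,-238,125,85, 0,0,2.8,302,-238,125,85, 0,0,2.8,302,-238,125,85, 0,0,2.8,302,-238,125,85]' 100; python3 go.py 400 -349 192 11.5
```

```text
t: 2.1
tool_pos: [0.3998, -0.3505, 0.2801]
eef_rot: [3.125, 0.311, 0.0]
ft_force: [-1.0, -0.7, 0.3]
opening: 0.996
t 2.1 tcp [ 399.8 -350.5  280.1] yaw 11.35 F [-1.  -0.7  0.3] op 85.1
ROW [0.08, 0.01, -0.15] [0.5, -1.5, 88.1]
```

```bash
python3 -m inch '[0,0,0,0.5,-1.5,50,85, 0,0,0,0.5,-1.5,80,85, 0,0,0,0.5,-1.5,88,85, 0,0,0,0.5,-1.5,88,85, 0,0,0,0.5,-1.5,88,40, 0,0,0,0.5,-1.5,88,40, 0,0,0,0.5,-1.5,88,40, 0,0,0,0.5,-1.5,88,40, 0,0,0,0.5,-1.5,88,40, 0,0,0,0.5,-1.5,88,40]' 100; python3 go.py 400 -349 192 11.5
```

```text
t: 3.1
tool_pos: [0.4006, -0.3499, 0.1946]
eef_rot: [3.122, 0.31, 0.004]
ft_force: [-0.8, 0.5, 5.2]
opening: 0.695
t 3.1 tcp [ 400.6 -349.9  194.6] yaw 11.33 F [-0.8  0.5  5.2] op 59.4
ROW [0.27, -0.13, -0.17] [-0.4, -1.0, 2.6]
```

```bash
python3 -m inch '[0,0,0,0,0,-10,40, 0,0,0,0,0,-40,40, 0,0,0,0,0,-85,40, 0,0,0,0,0,-125,40, 0,0,0,0,0,-125,40, 0,0,0,0,0,-125,40]'; python3 - <<'E'
from m import *
o=robot.observe();print(o["ft_force"],o["opening"]*85.4,o["ft_torque"],o["tool_pos"])
for n in("top","scene"):
    c=robot.get_image(n);W=cloud(c);save(n+"2",c["img"]);np.savez(f"{n}2.npz",W=W,img=c["img"],K=c["mtx"],T=c["world_from_camera"])
a=cv2.imread("pics/top2.png")[200:320,380:540];b=cv2.imread("pics/scene2.png")[120:240,160:320]
cv2.imwrite("pics/g2.png",cv2.resize(np.hstack([a,b]),None,fx=2.5,fy=2.5))
E
```

```text
t: 3.7
tool_pos: [0.3998, -0.3491, 0.3207]
eef_rot: [3.12, 0.309, 0.006]
ft_force: [0.3, 0.1, -5.8]
opening: 0.702
[ 0.31651086  0.0740414  -5.81114869] 59.94097765186741 [ 0.04237796  0.03358426 -0.00104324] [ 0.39979538 -0.34909893  0.3207372 ]
```

View pics/g2.png

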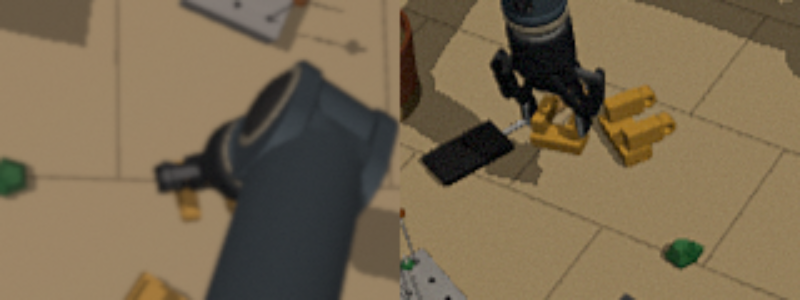

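The block hangs level between the fingers, with its weight showing on the wrist. Next I measure where it sits in the grip.

```bash
cat > held.py <<'E'
from m import *
import sys
def held(W,img,o):
    R0=R.from_rotvec(o["eef_rot"]);xa=R0.apply([1,0,0]);yaw=np.arctan2(xa[1],xa[0])
    hsv=cv2.cvtColor(img,cv2.COLOR_RGB2HSV).astype(int)
    Q=(W-o["tool_pos"]);c,s=np.cos(yaw),np.sin(yaw)
    B=np.stack([Q[...,0]*c+Q[...,1]*s,-Q[...,0]*s+Q[...,1]*c,Q[...,2]],-1)*1000  # yaw frame: x heading, y left, z up
    m=(hsv[...,0]>10)&(hsv[...,0]<25)&(hsv[...,1]>150)&(np.abs(B[...,0])<75)&(np.abs(B[...,1])<50)&(B[...,2]<-140)&(B[...,2]>-205)
    m=cv2.erode(m.astype(np.uint8),np.ones((1,1)))>0
    return B[m],np.array(np.where(m)).T,yaw
if __name__=="__main__":
    o=robot.observe()
    for n in("scene","top"):
        d=np.load(f"{n}{sys.argv[1]}.npz");P,px,yaw=held(d["W"],d["img"],o)
        print(n,len(P),"min",np.round(np.percentile(P,2,0),1),"max",np.round(np.percentile(P,98,0),1))
        F=P[(P[:,2]<-178)&(P[:,2]>-195)&(P[:,0]>8)]
        if len(F)>20:
            print(" rear face n",len(F),"x med",np.median(F[:,0]),"y range",np.percentile(F[:,1],[2,98]),"slope deg",np.degrees(np.arctan(np.polyfit(F[:,1],F[:,0],1)[0])),"z",np.percentile(F[:,2],[2,98]))
        L=P[(P[:,2]>-157)];print(" lugs",len(L),np.round(np.percentile(L,[2,50,98],0),1).tolist() if len(L) else '')
E
python3 held.py 2
```

```text
scene 310 min [ -33.5  -31.4 -189.3] max [  21.6   31.2 -148.1]
 rear face n 57 x med 17.472712021072923 y range [-33.16400867  31.18509912] slope deg 0.862237713797192 z [-192.2477345  -178.07617272]
 lugs 85 [[-33.8, -30.9, -156.3], [-3.4, -21.0, -151.7], [15.0, 23.7, -146.4]]
top 64 min [ -38.    18.1 -167.5] max [ -12.3   30.7 -146.4]
 lugs 58 [[-38.1, 18.0, -156.8], [-25.9, 24.8, -152.1], [-13.3, 30.7, -146.1]]
```

```bash
python3 go.py 622.3 -11.8 365 -7.9
```

```text
t 3.8 tcp [ 399.2 -348.7  318.3] yaw 11.33 F [ 0.1  1.1 -5.2] op 59.6
ROW [0.13, -0.02, 19.23] [284.9, -286.4, -47.4]
```

```bash
python3 -m inch '[0,0,2,20,-20,-47,40, 0,0,4,50,-50,-47,40, 0,0,8,85,-85,-47,40, 0,0,12,120,-120,-47,40, 0,0,16,155,-155,-47,40, 0,0,19.2,190,-190,-47,40, 0,0,19.2,225,-225,-47,40, 0,0,19.2,255,-256,-47,40, 0,0,19.2,275,-276,-47,40, 0,0,19.2,285,-286.4,-47.4,40, 0,0,19.2,285,-286.4,-47.4,40, 0,0,19.2,285,-286.4,-47.4,40]'; python3 - <<'E'
from m import *
from go import plan
for n in("top","scene"):
    c=robot.get_image(n);W=cloud(c);save(n+"3",c["img"]);np.savez(f"{n}3.npz",W=W,img=c["img"],K=c["mtx"],T=c["world_from_camera"])
plan(622.3,-11.8,365,-7.9)
a=cv2.imread("pics/top3.png")[110:230,240:400];b=cv2.imread("pics/scene3.png")[180:300,200:360]
cv2.imwrite("pics/g3.png",cv2.resize(np.hstack([a,b]),None,fx=2.5,fy=2.5,interpolation=cv2.INTER_CUBIC))
E
python3 held.py 3
```

```text
t: 5.0
tool_pos: [0.6217, -0.0135, 0.3635]
eef_rot: [3.13, -0.218, -0.004]
ft_force: [-0.5, -1.2, -4.4]
opening: 0.696
t 5.1 tcp [621.7 -14.3 364.3] yaw -8.07 F [-0.2  0.2 -4.7] op 59.9
ROW [0.23, 0.06, -0.17] [0.3, -2.6, -0.7]
scene 349 min [ -18.2  -31.6 -189.1] max [  19.6   32.7 -149.2]
 rear face n 48 x med 17.722275151731893 y range [-32.51849503  32.68133971] slope deg -2.8070781137081573 z [-191.42356349 -178.43848625]
 lugs 80 [[-19.4, -32.1, -156.6], [0.9, -20.4, -152.5], [12.3, 24.8, -148.3]]
top 74 min [ -40.9   17.2 -169.4] max [  -7.    32.2 -149.2]
 lugs 58 [[-40.0, 17.5, -156.7], [-28.1, 26.1, -154.2], [-6.8, 31.1, -148.6]]
```

View pics/g3.png

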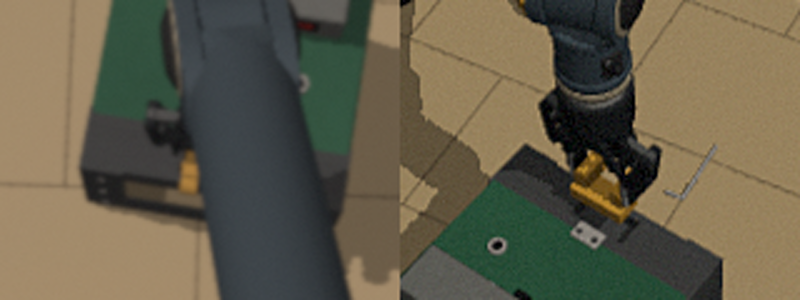

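```bash
python3 go.py 624 -11.9 340 -7.9; python3 - <<'E'
# edge check in scene image: pocket rear edge vs block, save enlarged crop
import cv2
b=cv2.imread("pics/scene3.png")[232:282,256:306]
cv2.imwrite("pics/z3.png",cv2.resize(b,(600,600),interpolation=cv2.INTER_CUBIC))
E
```

```text
t 5.1 tcp [621.7 -14.3 364.3] yaw -8.07 F [-0.2  0.2 -4.7] op 59.9
ROW [0.23, 0.06, -0.17] [2.0, -2.8, 24.3]
```

```bash
python3 -m inch '[0.2,0,-0.2,2,-2.8,5,40, 0.2,0,-0.2,2,-2.8,10,40, 0.2,0,-0.2,2,-2.8,15,40, 0.2,0,-0.2,2,-2.8,16,40, 0.2,0,-0.2,2,-2.8,16,40]'; python3 go.py 624 -11.9 340 -7.9
```

```text
t: 5.6
tool_pos: [0.6239, -0.012, 0.3479]
eef_rot: [3.134, -0.216, -0.003]
ft_force: [0.1, -0.3, -4.9]
opening: 0.699
t 5.6 tcp [623.9 -12.  347.9] yaw -7.87 F [ 0.1 -0.3 -4.9] op 59.7
ROW [0.04, 0.11, 0.03] [0.1, -0.1, 7.9]
```

```bash
python3 -m inch '[0,0.1,0,0,0,3,40, 0,0.1,0,0,0,5,40, 0,0.1,0,0,0,7,40, 0,0.1,0,0,0,9,40, 0,0.1,0,0,0,9,40]'; python3 go.py 624 -11.9 340 -7.9
```

```text
t: 6.1
tool_pos: [0.6246, -0.0121, 0.3392]
eef_rot: [3.134, -0.216, 0.005]
ft_force: [4.4, -0.4, -4.2]
opening: 0.698
t 6.1 tcp [624.6 -12.1 339.2] yaw -7.89 F [ 4.4 -0.4 -4.2] op 59.6
ROW [0.01, -0.17, 0.01] [-0.6, -0.1, -0.8]
```

The block has entered the pocket (no upward force) and is brushing the front wall. I ease it back 1.5 mm and go on down.

```bash
python3 -m inch '[0,0,0,1,0,0,40, 0,0,0,1.2,0,3,40, 0,0,0,1.2,0,6,40, 0,0,0,1.2,0,9,40, 0,0,0,1.2,0,11,40, 0,0,0,1.2,0,11,40]' 120; python3 go.py 624 -11.9 340 -7.9
```

```text
t: 6.7
tool_pos: [0.6253, -0.0121, 0.3277]
eef_rot: [3.134, -0.216, 0.001]
ft_force: [-2.0, 0.7, -2.9]
opening: 0.692
t 6.7 tcp [625.3 -12.1 327.7] yaw -7.9 F [-2.   0.7 -2.9] op 59.1
ROW [0.01, -0.05, 0.0] [-1.4, -0.1, -12.3]
```

```bash
python3 -m inch '[0,0,0,0,0,1.5,40, 0,0,0,0,0,3,40, 0,0,0,0,0,5,40, 0,0,0,0,0,6,40, 0,0,0,0,0,6,40]' 120; python3 go.py 624 -11.9 340 -7.9
```

```text
t: 7.2
tool_pos: [0.6253, -0.0119, 0.3248]
eef_rot: [3.133, -0.216, 0.002]
ft_force: [-8.7, -0.3, 13.9]
opening: 0.688
t 7.2 tcp [625.3 -11.9 324.8] yaw -7.89 F [-8.7 -0.3 13.9] op 58.7
ROW [0.06, -0.09, 0.01] [-1.3, 0.1, -15.2]
```

```bash
python3 -m inch '[0,0,0,-1,0,0,40, 0,0,0,-1,0,0,85, 0,0,0,-1,0,0,85, 0,0,0,-1,0,0,85, 0,0,0,-1,0,0,85, 0,0,0,-1,0,-20,85, 0,0,0,-1,0,-50,85, 0,0,0,-1,0,-100,85, 0,0,0,-1,0,-120,85, 0,0,0,-1,0,-120,0, 0,0,0,-1,0,-120,0, 0,0,0,-1,0,-120,0]'; python3 - <<'E'
from m import *
from go import plan
plan(629.4,-12.7,340,-7.9)
c=robot.get_image("scene");W=cloud(c);save("scene4",c["img"]);np.savez("scene4.npz",W=W,img=c["img"],K=c["mtx"],T=c["world_from_camera"])
y=lambda h,s,v:(h>10)&(h<25)&(s>150)
P=col(W,c["img"],y,.14,.21,(.55,.68,-.08,.06))
print(rect(P),np.percentile(P[:,2],[2,20,40,60,80,98]))
L=P[P[:,2]>.163];print("lugs",rect(L),np.median(L[:,2]));T=P[P[:,2]<.157];print("top",rect(T),np.median(T[:,2]))
k=(np.abs(W[...,2]-.15)<.006)&(W[...,0]>.66)&(W[...,0]<.72)&(np.abs(W[...,1]+.02)<.06);print("kiln top near",np.median(W[k][:,2]))
b=cv2.imread("pics/scene4.png")[210:300,230:330]
cv2.imwrite("pics/z4.png",cv2.resize(b,None,fx=6,fy=6,interpolation=cv2.INTER_CUBIC))
E
```

```text
t: 8.4
tool_pos: [0.6238, -0.0117, 0.4431]
eef_rot: [3.133, -0.216, -0.002]
ft_force: [-0.2, -0.1, 0.0]
opening: 0.507
t 8.4 tcp [623.8 -11.7 443.1] yaw -7.88 F [-0.2 -0.1  0. ] op 43.3
ROW [0.09, 0.08, 0.02] [5.9, 0.0, 103.1]
(array([616.3,  -8.7]), array([70.5, 60.9]), 83.9, 470) [0.14628369 0.15165041 0.15781189 0.1691593  0.17325596 0.17728665]
lugs (array([611.8, -10.6]), array([63.3, 53.4]), 82.8, 236) 0.17233471887640095
top (array([616.9, -10.2]), array([66.5, 58.6]), 81.8, 181) 0.1515252234175284
kiln top near 0.15071600964172527
```

View pics/z4.png

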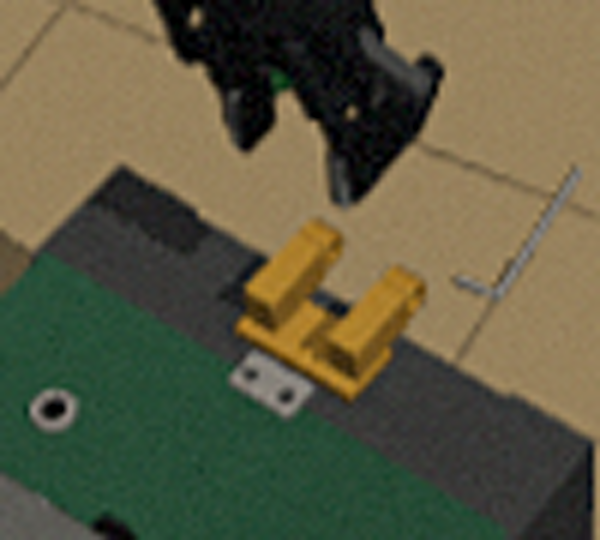

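The block looks seated, level with the kiln top within about 1 mm. I press on both lug tops with the finger ends, over the body, to make sure of it.

```bash
python3 -m inch '[0,0,0,3,0,30,35, 0,0,0,3,0,60,35, 0,0,0,3,0,80,35, 0,0,0,3,0,90,35, 0,0,0,3,0,95,35, 0,0,0,3,0,97,35, 0,0,0,3,0,99,35, 0,0,0,3,0,101,35, 0,0,0,3,0,101,35]'; python3 go.py 626.8 -12.1 346 -7.9
```

```text
t: 9.35
tool_pos: [0.6269, -0.0121, 0.3446]
eef_rot: [3.133, -0.216, 0.001]
ft_force: [-2.7, 0.0, 7.9]
opening: 0.413
t 9.35 tcp [626.9 -12.1 344.6] yaw -7.89 F [-2.7  0.   7.9] op 35.2
ROW [0.08, -0.05, 0.01] [-0.1, -0.0, -1.4]
```

```bash
python3 -m inch '[0,0,0,0,0,4,35, 0,0,0,0,0,6,35, 0,0,0,0,0,8,35, 0,0,0,0,0,9,35, 0,0,0,0,0,9,35]'; python3 go.py 626.8 -12.1 346 -7.9
```

```text
t: 9.85
tool_pos: [0.627, -0.0119, 0.3445]
eef_rot: [3.131, -0.217, 0.008]
ft_force: [-14.8, -1.9, 36.6]
opening: 0.405
t 9.85 tcp [627.  -11.9 344.5] yaw -7.91 F [-14.8  -1.9  36.6] op 34.6
ROW [0.13, -0.31, -0.01] [-0.2, 0.2, -1.5]
```

```bash
python3 -m inch '[0,0,0,0,0,-10,35, 0,0,0,0,0,-50,60, 0,0,0,0,0,-90,60, 0,0,0,0,0,-120,60, 0,0,0,0,0,-120,60]' 80; python3 -c "
from h import *
print(robot.observe()['joint_positions'].round(2))"; python3 go.py 431.5 321 320 -72.4 431.5 321 320 107.6
```

```text
t: 10.35
tool_pos: [0.6271, -0.0112, 0.4713]
eef_rot: [3.132, -0.217, 0.027]
ft_force: [0.8, 0.7, -0.0]
opening: 0.7
[ 0.14  0.35 -0.25  1.56  0.1   1.22 -1.84]
t 10.35 tcp [627.1 -11.2 471.3] yaw -7.92 F [ 0.8  0.7 -0. ] op 59.8
ROW [-0.54, -0.91, 64.48] [-242.1, -302.1, 146.9]
t 10.35 tcp [627.1 -11.2 471.3] yaw -7.92 F [ 0.8  0.7 -0. ] op 59.8
ROW [1.02, -0.61, -115.52] [-242.1, -302.1, 146.9]
```

```bash
python3 -m inch '[0,0,-8,-20,-25,0,60, 0,0,-16,-45,-56,0,60, 0,0,-24,-70,-87,0,60, 0,0,-32,-95,-118,0,60, 0,0,-40,-120,-150,20,60, 0,0,-48,-145,-181,40,60, 0,0,-56,-170,-212,60,60, 0,0,-64,-195,-243,80,60, 0,0,-72,-220,-274,100,60, 0,0,-80,-235,-293,120,60, 0,0,-88,-242,-302,120,60, 0,0,-96,-242,-302,120,60]'; python3 go.py 431.5 321 290 107.6
```

```text
t: 11.55
tool_pos: [0.4293, 0.3229, 0.3464]
eef_rot: [2.238, 2.187, 0.016]
ft_force: [0.9, 0.9, -0.1]
opening: 0.705
t 11.55 tcp [429.3 322.9 346.4] yaw 88.67 F [ 0.9  0.9 -0.1] op 60.2
ROW [0.89, 0.25, -18.92] [-1.7, 1.3, 56.4]
```

```bash
python3 - <<'E'
from m import *
for n,c0 in(("top",(431.2,321.8)),("scene",(432.4,319.7))):
    W=np.load(n+"1.npz")["W"]*1000;t=np.radians(17.7);c,s=np.cos(t),np.sin(t)
    X=W[...,0]-c0[0];Y=W[...,1]-c0[1];x=X*c+Y*s;y=-X*s+Y*c;z=W[...,2]
    for a in range(-60,76,6):
        m=(x>=a)&(x<a+6)&(np.abs(y)<11);print(a+3,np.round(np.nanpercentile(z[m],[10,50,90]),0) if m.any() else '',end='; ')
    m=(np.abs(x)<70)&(np.abs(y)<70)&(z>12)&(z<25);print("\nplate x,y ranges",np.percentile(x[m],[1,99]).round(1),np.percentile(y[m],[1,99]).round(1))
    m=(x>50)&(x<75)&(z>26)&(np.abs(y)<25);print("knuckle",np.percentile(x[m],[2,50,98]).round(1),np.percentile(y[m],[2,50,98]).round(1))
    m=(np.abs(x)<9)&(z>42)&(np.abs(y)<50);print("handle",np.percentile(x[m],[2,50,98]).round(1),np.percentile(y[m],[2,50,98]).round(1))
E
python3 go.py 432 321 290 107.7
```

```text
-57 [-5. -3.  3.]; -51 [-2. 15. 22.]; -45 [16. 19. 22.]; -39 [16. 19. 22.]; -33 [15. 17. 21.]; -27 [17. 19. 22.]; -21 [16. 19. 21.]; -15 [13. 18. 22.]; -9 [14. 20. 24.]; -3 [16. 45. 49.]; 3 [46. 50. 52.]; 9 [29. 44. 45.]; 15 [14. 18. 22.]; 21 [16. 20. 23.]; 27 [18. 22. 24.]; 33 [16. 21. 24.]; 39 [17. 20. 24.]; 45 [14. 18. 21.]; 51 [19. 29. 35.]; 57 [28. 34. 37.]; 63 [26. 32. 35.]; 69 [-5. 11. 28.]; 75 [-4. -1.  3.]; 
plate x,y ranges [-51.2  48.4] [-54.1  53.7]
knuckle [50.2 57.3 65.8] [-11.3  -0.3  11.6]
handle [-6.2 -0.4  6. ] [-36.6   1.5  35.4]
-57 [17. 17. 17.]; -51 [17. 19. 22.]; -45 [14. 20. 23.]; -39 [17. 21. 24.]; -33 [18. 20. 24.]; -27 [18. 21. 24.]; -21 ; -15 ; -9 [16. 20. 44.]; -3 [16. 21. 50.]; 3 [17. 41. 51.]; 9 [18. 23. 52.]; 15 [18. 21. 23.]; 21 [19. 22. 26.]; 27 [16. 23. 26.]; 33 [16. 21. 25.]; 39 [16. 21. 23.]; 45 [18. 22. 26.]; 51 [-4. 31. 35.]; 57 [-0. 32. 37.]; 63 [-2. 24. 35.]; 69 [-1. 14. 32.]; 75 [-4.  0.  4.]; 
plate x,y ranges [-52.2  48.9] [-53.8  55. ]
knuckle [52.  61.7 68.1] [-11.2   1.6  12.5]
handle [-7.2  2.4  8.2] [-36.1  -0.5  36.4]
t 11.55 tcp [429.3 322.9 346.4] yaw 88.67 F [ 0.9  0.9 -0.1] op 60.2
ROW [0.89, 0.25, -19.02] [-1.7, 1.8, 56.4]
```

```bash
python3 -m inch '[0.5,0.2,-8,-1.7,1.6,20,40, 0.9,0.2,-16,-1.7,1.6,40,40, 0.9,0.2,-19,-1.7,1.6,56,40, 0.9,0.2,-19,-1.7,1.6,66,36, 0.9,0.2,-19,-1.7,1.6,66,36, 0.9,0.2,-19,-1.7,1.6,66,36]' 80;  python3 go.py 431.5 321 200 107.7
```

```text
t: 12.15
tool_pos: [0.432, 0.3213, 0.2808]
eef_rot: [1.855, 2.535, 0.0]
ft_force: [-0.3, -0.4, 0.1]
opening: 0.42
t 12.15 tcp [432.  321.3 280.8] yaw 107.61 F [-0.3 -0.4  0.1] op 35.9
ROW [0.03, 0.03, -0.09] [-0.1, -0.6, 80.8]
```

```bash
python3 -m inch '[0,0,0,0,-0.5,30,36, 0,0,0,0,-0.5,60,36, 0,0,0,0,-0.5,75,36, 0,0,0,0,-0.5,80.5,36, 0,0,0,0,-0.5,80.5,36, 0,0,0,0,-0.5,80.5,0, 0,0,0,0,-0.5,80.5,0, 0,0,0,0,-0.5,80.5,0, 0,0,0,0,-0.5,80.5,0, 0,0,0,0,-0.5,80.5,0]' 80;  python3 go.py 431.5 321 200 107.7
```

```text
t: 13.15
tool_pos: [0.4318, 0.3216, 0.2017]
eef_rot: [1.854, 2.534, 0.003]
ft_force: [-1.4, 0.1, 6.3]
opening: 0.122
t 13.15 tcp [431.8 321.6 201.7] yaw 107.61 F [-1.4  0.1  6.3] op 10.4
ROW [0.14, 0.0, -0.09] [-0.5, -0.5, 1.7]
```

```bash
python3 -m inch '[0,0,0,0,0,-15,0, 0,0,0,0,0,-50,0, 0,0,0,0,0,-95,0, 0,0,0,0,0,-140,0, 0,0,0,0,0,-160,0, 0,0,0,0,0,-160,0, 0,0,0,0,0,-160,0]' 100; cat > dm.py <<'E'
from m import *
from go import plan
import sys
k=sys.argv[1]
for n in("scene","top"):
    c=robot.get_image(n);W=cloud(c);save(n+k,c["img"]);np.savez(f"{n}{k}.npz",W=W,img=c["img"],K=c["mtx"],T=c["world_from_camera"])
    o=robot.observe();xa=R.from_rotvec(o["eef_rot"]).apply([0,1,0]) # tool y = door x
    c_,s_=xa[:2]/np.hypot(*xa[:2]);Q=(W-o["tool_pos"])*1000
    B=np.stack([Q[...,0]*c_+Q[...,1]*s_,-Q[...,0]*s_+Q[...,1]*c_,Q[...,2]],-1)
    pl=B[(np.abs(B[...,0])<60)&(np.abs(B[...,1])<62)&(np.abs(B[...,2]+183)<9)]
    kn=B[(B[...,0]>47)&(B[...,0]<75)&(np.abs(B[...,1])<20)&(B[...,2]>-180)&(B[...,2]<-160)]
    for nm,p in(("plate",pl),("knuckle",kn)):
        if len(p)>9: print(n,nm,len(p),"x",np.percentile(p[:,0],[2,50,98]).round(1),"y",np.percentile(p[:,1],[2,50,98]).round(1),"z",np.percentile(p[:,2],[10,50,90]).round(1))
    if len(pl)>50:
        A=np.c_[pl[:,:2],np.ones(len(pl))]; f=pl[:,2]
        for _ in range(3):
            s=np.linalg.lstsq(A,f,rcond=None)[0];g=np.abs(A@s-f)<3;A,f=A[g],f[g]
        print("  tilt along x,y deg",np.degrees(np.arctan(s[:2])).round(2),"z0",s[2].round(1))
        r=cv2.minAreaRect(pl[:,:2].astype(np.float32));print("  rect",r)
    print("  eye px",[(np.round(r["position"]).astype(int).tolist(),round(r["p"],2)) for r in robot.pinpoint(n,"door_eye")[:3]])
print(o["ft_torque"]); plan(0,0,0,0)
E
python3 dm.py 5
```

```text
t: 13.85
tool_pos: [0.4311, 0.3207, 0.3612]
eef_rot: [1.855, 2.533, 0.001]
ft_force: [-1.0, -0.1, -3.8]
opening: 0.12
scene plate 874 x [-50.4   7.6  39.8] y [-55.1  -9.1  52.6] z [-184.7 -181.2 -177.8]
scene knuckle 75 x [51.  61.6 69.1] y [-13.5  -1.3  11.2] z [-174.9 -169.  -164.4]
  tilt along x,y deg [ 0.01 -0.37] z0 -181.2
  rect ((0.4582099914550781, -1.3626289367675781), (110.01982116699219, 111.76666259765625), 1.8487401008605957)
  eye px [([269, 424], 0.8)]
top plate 64 x [-52.4 -39.5  37.5] y [-54.2  44.1  54.6] z [-186.5 -183.2 -180.4]
  tilt along x,y deg [0.67 1.38] z0 -183.3
  rect ((-7.698930740356445, -0.03675079345703125), (28.112462997436523, 138.7311553955078), 35.585609436035156)
  eye px [([302, 199], 0.82)]
[-0.02737326 -0.01079904  0.00988931]
t 14.05 tcp [431.1 320.9 359.9] yaw 107.62 F [ 0.2  0.6 -4.2] op 9.5
ROW [0.02, 0.1, 107.62] [-175.0, -507.7, 360.6]
```

```bash
cat > bm.py <<'E'
from m import *
import sys
def bm(k,n):
    d=np.load(f"{n}{k}.npz");W,img=d["W"],d["img"];hsv=cv2.cvtColor(img,cv2.COLOR_RGB2HSV).astype(int)
    t=np.radians(-7.9);c,s=np.cos(t),np.sin(t);X=W[...,0]*1000-628.3;Y=W[...,1]*1000+12.5
    x=X*c+Y*s;y=-X*s+Y*c;z=W[...,2]*1000
    m=(hsv[...,0]>10)&(hsv[...,0]<27)&(hsv[...,1]>120)&(np.abs(x+20)<60)&(np.abs(y)<45)&(z>140)&(z<185)
    L=m&(z>161)
    for sg in(1,-1):
        q=L&(y*sg>8)&(y*sg<40);print(n,"lug",sg,q.sum(),"x",np.percentile(x[q],[2,50,98]).round(1),"y",np.percentile(y[q],[2,50,98]).round(1),"ztop",np.median(z[q&(x>-36)&(x<5)]).round(1),"slope y/x deg",np.degrees(np.arctan(np.polyfit(x[q],y[q],1)[0])).round(1))
    q=m&(z<156)&(x>-14);print("  body x",np.percentile(x[q],[2,50,98]).round(1),"y",np.percentile(y[q],[2,98]).round(1),"z",np.median(z[q]).round(1))
if __name__=="__main__":
    for n in("top","scene"):
        bm(sys.argv[1],n)
        for r in robot.pinpoint(n,"block_eye")[:3]: print("  block_eye px",np.round(r["position"],1),round(r["p"],2))
E
python3 bm.py 5; python3 - <<'E'
import numpy as np
for n,pts in(("top",[(302,199)]),("scene",[(269,424)])):
    pass
E
```

```text
top lug 1 144 x [-44.  -18.3   7.5] y [15.6 23.5 31.1] ztop 171.6 slope y/x deg -0.2
top lug -1 138 x [-44.9 -19.8   6.5] y [-29.9 -22.3 -15.1] ztop 170.8 slope y/x deg 0.2
  body x [-13.3   2.4  18.3] y [-31.9  34.1] z 148.8
  block_eye px [187.9 323.9] 0.97
  block_eye px [340.3 442.6] 0.76
scene lug 1 127 x [-41.  -13.9   9. ] y [14.4 24.2 31.3] ztop 172.1 slope y/x deg -0.9
scene lug -1 120 x [-41.2 -13.8   9.4] y [-31.1 -21.1 -14.2] ztop 171.9 slope y/x deg -1.0
  body x [-12.9   7.8  17.2] y [-31.2  33. ] z 150.8
  block_eye px [253.6 290.5] 0.92
  block_eye px [163.8 266.1] 0.7
```

```bash
python3 go.py 476.5 9.8 345 82.1
```

```text
t 14.15 tcp [431.2 321.3 360.4] yaw 107.63 F [-0.2 -0.9 -3.9] op 10.0
ROW [0.01, 0.03, 25.53] [-310.6, -51.2, 15.5]
```

```bash
python3 -m inch '[0,0,2,-15,-3,0,0, 0,0,5,-45,-8,0,0, 0,0,8,-80,-14,0,0, 0,0,11,-115,-19,0,0, 0,0,14,-150,-25,3,0, 0,0,17,-185,-31,6,0, 0,0,20,-220,-37,9,0, 0,0,23,-255,-42,12,0, 0,0,25.5,-285,-47,15,0, 0,0,25.5,-303,-50,15.5,0, 0,0,25.5,-310.6,-51.2,15.5,0, 0,0,25.5,-310.6,-51.2,15.5,0]'; python3 dm.py 6; python3 go.py 476.5 9.8 339 82.1 536 1.6 338.7 82.1
```

```text
t: 15.35
tool_pos: [0.4763, 0.0085, 0.3448]
eef_rot: [2.372, 2.06, -0.001]
ft_force: [0.3, -0.4, -3.5]
opening: 0.116
scene plate 701 x [-50.2  10.8  41.9] y [-54.3  13.   51.9] z [-185.7 -182.2 -178.3]
scene knuckle 69 x [49.6 62.4 68.7] y [-15.1  -0.6  11. ] z [-177.7 -169.6 -164.9]
  tilt along x,y deg [0.22 0.22] z0 -182.3
  rect ((2.6580963134765625, -2.1684188842773438), (112.04117584228516, 113.43627166748047), 89.56305694580078)
  eye px [([252, 430], 0.89), ([240, 300], 0.76)]
top plate 339 x [-52.4 -28.4  10. ] y [15.8 39.7 54.5] z [-186.4 -183.  -179.6]
  tilt along x,y deg [ 0.86 -1.64] z0 -181.6
  rect ((-17.29928207397461, 29.48296356201172), (71.67070007324219, 51.28807067871094), 0.5315399169921875)
  eye px [([302, 197], 0.63)]
[0.02418455 0.04294562 0.01078785]
t 15.55 tcp [476.3  11.1 345.1] yaw 82.26 F [-0.2  0.5 -4.2] op 9.7
ROW [0.01, -0.02, 82.26] [-75.2, -470.6, 345.0]
t 15.55 tcp [476.3  11.1 345.1] yaw 82.26 F [-0.2  0.5 -4.2] op 9.7
ROW [0.02, -0.01, 0.16] [-1.3, 0.4, 6.1]
t 15.55 tcp [476.3  11.1 345.1] yaw 82.26 F [-0.2  0.5 -4.2] op 9.7
ROW [0.02, -0.01, 0.16] [-1.4, 60.4, 6.5]
```

```bash
python3 -m inch '[0,0,0.2,-1.4,0.4,6.5,0, 0,0,0.2,-1.4,10,6.5,0, 0,0,0.2,-1.4,20,6.5,0, 0,0,0.2,-1.4,28,6.5,0, 0,0,0.2,-1.4,33,6.5,0, 0,0,0.2,-1.4,35,6.5,0, 0,0,0.2,-1.4,35,6.5,0, 0,0,0.2,-1.4,35,6.5,0]'; python3 dm.py 7; python3 bm.py 7; python3 go.py 536 1.6 338.7 82.1
python3 -c "
import cv2
b=cv2.imread('pics/scene7.png')[200:290,250:350]
cv2.imwrite('pics/z7.png',cv2.resize(b,None,fx=6,fy=6,interpolation=cv2.INTER_CUBIC))"
```

```text
t: 16.35
tool_pos: [0.5106, 0.0051, 0.3386]
eef_rot: [-2.37, -2.062, 0.0]
ft_force: [-0.2, 0.4, -4.0]
opening: 0.111
scene plate 718 x [-49.7  11.2  41. ] y [-52.3  15.   53.6] z [-185.4 -182.  -178.4]
scene knuckle 68 x [50.1 63.3 69.2] y [-12.4   0.4  11.8] z [-176.5 -169.7 -165. ]
  tilt along x,y deg [-0.54  0.2 ] z0 -182.0
  rect ((2.8815231323242188, -1.8190536499023438), (112.74051666259766, 114.90339660644531), 1.2544057369232178)
  eye px [([249, 433], 0.79), ([245, 293], 0.67)]
top plate 395 x [-52.3 -26.5  19.1] y [ 2.6 38.5 54.8] z [-186.4 -182.9 -179.4]
  tilt along x,y deg [-0.21  0.56] z0 -183.3
  rect ((-12.589557647705078, 24.087047576904297), (80.91043853759766, 62.270790100097656), 0.1607658565044403)
  eye px [([304, 200], 0.95), ([259, 316], 0.39)]
[0.00744667 0.03048523 0.00848871]
t 16.55 tcp [510.6   5.1 338.7] yaw 82.07 F [-0.5 -0.7 -3.9] op 10.1
ROW [0.02, -0.01, 82.07] [-75.5, -505.1, 338.6]
t 16.55 tcp [510.6   5.1 338.7] yaw 82.07 F [-0.5 -0.7 -3.9] op 10.1
ROW [0.02, 0.0, -0.03] [0.1, 25.7, 0.0]Traceback (most recent call last):
  File "bm.py", line 14, 
[... 347 characters left out ...]
                                                        ~~~~~~~~~~~~~^^^^^^^^^^^^^^^^
    return _quantile_unchecked(
        a, q, axis, out, overwrite_input, method, keepdims, weights)
    return _ureduce(a,
                    func=_quantile_ureduce_func,
    ...<5 lines>...
                    overwrite_input=overwrite_input,
                    method=method)
    r = func(a, **kwargs)
    result = _quantile(arr,
                       quantiles=q,
    ...<2 lines>...
                       out=out,
                       weights=wgt)
    slices_having_nans = np.isnan(arr[-1, ...])
                                  ~~~^^^^^^^^^
IndexError: index -1 is out of bounds for axis 0 with size 0
```

View pics/z7.png

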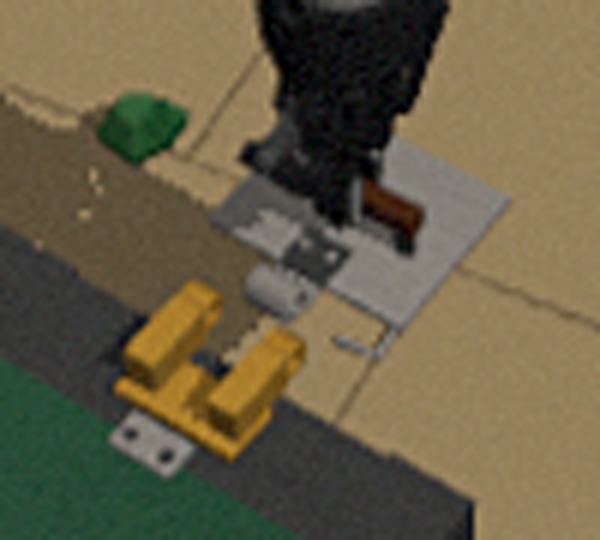

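```bash
python3 -m inch '[0,0,0,-0.4,4,0,0, 0,0,0,-0.4,9,0,0, 0,0,0,-0.4,14,0,0, 0,0,0,-0.4,18,0,0, 0,0,0,-0.4,22,0,0, 0,0,0,-0.4,25,0,0, 0,0,0,-0.4,25.6,0,0, 0,0,0,-0.4,25.6,0,0, 0,0,0,-0.4,25.6,0,0]'; cat > fm.py <<'E'
from m import *
from go import plan
import sys
k=sys.argv[1]
for n in("scene",):
    c=robot.get_image(n);W=cloud(c);img=c["img"];save(n+k,img)
    hsv=cv2.cvtColor(img,cv2.COLOR_RGB2HSV).astype(int)
    t=np.radians(-7.9);cs,s=np.cos(t),np.sin(t);X=W[...,0]*1000-628.3;Y=W[...,1]*1000+12.5
    x=X*cs+Y*s;y=-X*s+Y*cs;z=W[...,2]*1000
    yel=(hsv[...,0]>10)&(hsv[...,0]<27)&(hsv[...,1]>120)
    reg=(np.abs(x+36)<14)&(z>158)&(z<178)
    a=reg&yel&(np.abs(y)<36);b=reg&(hsv[...,1]<70)&(np.abs(y)<18)
    for nm,q in(("block kn",a&(y>0)),("block kn",a&(y<0)),("door kn",b)):
        print(nm,q.sum(),"x",np.percentile(x[q],[2,50,98]).round(1),"y",np.percentile(y[q],[2,50,98]).round(1),"z",np.percentile(z[q],[50,90]).round(1))
        top=q&(np.abs(x+36)<5);print("   crest z",np.median(z[top]).round(1))
    for q in("door_eye","block_eye"): print(q,[(np.round(r["position"],1).tolist(),round(r["p"],2)) for r in robot.pinpoint(n,q)[:3]])
    cv2.imwrite(f"pics/z{k}.png",cv2.resize(img[200:290,250:350,::-1],None,fx=6,fy=6,interpolation=cv2.INTER_CUBIC))
plan(536,1.2,338.7,82.1);print(robot.observe()["ft_torque"])
E
python3 fm.py 8
```

```text
t: 17.45
tool_pos: [0.5357, 0.0012, 0.3387]
eef_rot: [2.37, 2.063, -0.0]
ft_force: [-0.5, -0.2, -4.1]
opening: 0.117
block kn 43 x [-43.6 -30.4 -22.6] y [17.6 26.4 31.1] z [171.5 175.2]
   crest z 172.9
block kn 48 x [-42.5 -32.  -22.6] y [-31.2 -20.5 -13.8] z [171.3 174.2]
   crest z 171.9
door kn 61 x [-45.7 -32.  -24.9] y [-11.3   1.5  13.9] z [169.4 173. ]
   crest z 171.1
door_eye [([253.8, 286.6], 0.88), ([248.7, 430.5], 0.6)]
block_eye [([252.6, 291.0], 0.75), ([164.5, 264.1], 0.55)]
t 17.6 tcp [535.7   1.2 338.8] yaw 82.07 F [ 0.3 -0.  -3.2] op 9.6
ROW [0.01, 0.01, -0.03] [0.1, 0.3, 0.1]
[0.01244316 0.0653734  0.06409308]
```

View pics/z8.png

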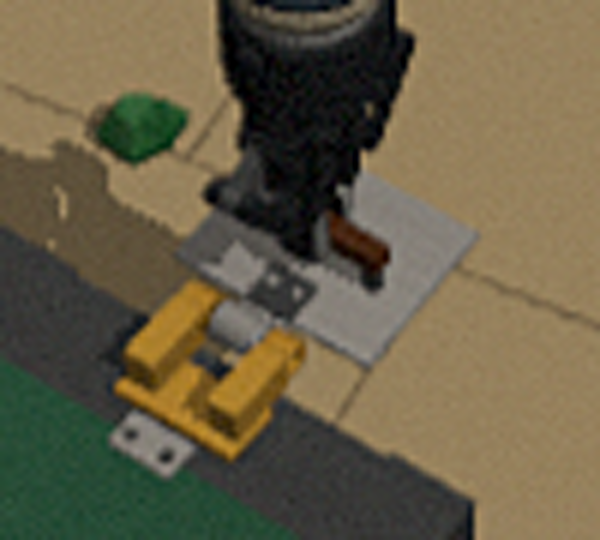

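```bash
python3 -m inch '[0,0,0,-0.7,0.2,-0.3,0, 0,0,0,-0.7,0.2,-0.3,0, 0,0,0,-0.7,0.2,-0.3,0, 0,0,0,-0.7,0.2,-0.3,0, 0,0,0,-0.7,0.2,-0.3,0, 0,0,0,-0.7,0.2,-0.3,0]'; python3 fm.py 9; python3 fm.py 10
```

```text
t: 18.2
tool_pos: [0.5358, 0.0004, 0.3391]
eef_rot: [2.37, 2.062, 0.0]
ft_force: [0.0, 0.1, -4.1]
opening: 0.116
block kn 43 x [-43.5 -31.  -22.4] y [15.9 26.4 31.4] z [170.9 175.8]
   crest z 171.0
block kn 44 x [-43.9 -32.4 -22.5] y [-31.3 -20.7 -13. ] z [170.5 174.9]
   crest z 170.5
door kn 64 x [-41.7 -32.  -24.4] y [-11.4   1.4  13.6] z [169.9 174. ]
   crest z 171.0
door_eye [([253.5, 287.0], 0.72), ([248.0, 431.5], 0.67)]
block_eye [([253.8, 288.2], 0.97), ([163.9, 261.6], 0.74), ([251.0, 380.0], 0.27)]
t 18.35 tcp [5.358e+02 5.000e-01 3.391e+02] yaw 82.07 F [-0. -1. -4.] op 9.7
ROW [0.01, 0.01, -0.03] [0.7, 0.1, 0.4]
[ 0.0564997   0.00775846 -0.00236209]
block kn 42 x [-41.6 -32.5 -22.6] y [15.8 25.3 30.7] z [171.4 173.9]
   crest z 171.2
block kn 44 x [-43.  -32.3 -22.8] y [-32.4 -21.2 -12.4] z [171.1 175.3]
   crest z 171.2
door kn 64 x [-43.5 -31.8 -23.6] y [-10.6   0.6  13.2] z [169.5 173.2]
   crest z 171.2
door_eye [([249.9, 430.5], 0.72)]
block_eye [([253.2, 292.3], 0.76), ([164.7, 260.9], 0.63)]
t 18.5 tcp [5.358e+02 5.000e-01 3.391e+02] yaw 82.07 F [-0.1 -0.2 -3.6] op 9.9
ROW [0.01, 0.01, -0.03] [0.7, 0.1, 0.4]
[0.00470731 0.02401418 0.03846264]
```

```bash
python3 -m inch '[0,0,0,-0.5,0,0,0, 0,0,0,-0.5,0,0,0, 0,0,0,-0.5,0,0,0, 0,0,0,-0.5,0,0,0, 0,0,0,-0.5,0,0,0, 0,0,0,-0.5,0,0,0]'; python3 fm.py 11; python3 -c "
from plant import robot
print(robot.observe()['qvel'].round(3),robot.finish_job())"
```

```text
t: 19.1
tool_pos: [0.5358, -0.0, 0.3391]
eef_rot: [2.369, 2.062, 0.0]
ft_force: [0.2, -0.2, -4.4]
opening: 0.11
block kn 48 x [-42.1 -32.8 -22.5] y [15.7 26.5 31.3] z [170.4 174.3]
   crest z 170.1
block kn 43 x [-44.1 -31.7 -22. ] y [-32.7 -23.  -14.8] z [170.9 173.7]
   crest z 170.9
door kn 63 x [-42.4 -32.1 -23.9] y [-12.4   0.6  13.8] z [169.6 173. ]
   crest z 171.7
door_eye [([249.6, 431.5], 0.84), ([253.9, 284.9], 0.66)]
block_eye [([257.7, 288.9], 0.91), ([161.8, 262.4], 0.87)]
t 19.25 tcp [535.8  -0.  339. ] yaw 82.07 F [ 0.4  0.8 -3.3] op 9.5
ROW [0.01, 0.01, -0.03] [1.3, 0.1, 0.3]
[-0.03112108  0.01258191 -0.00149413]
the job is handed in; nothing more can be done
[-0.002 -0.     0.001 -0.001  0.001  0.    -0.001] None
```

I set the correct-sized brass block in the kiln's pocket, pressed it home and let go. The grey door is now held level by its handle, with its knuckle between the block's two. I handed the job in at about 19 s of the 67 s allowed. I did not touch the pin, and nothing else on the ledge was moved on purpose, though I did not re-check the other items at the end.

**Block home:** a push of about 37 N on the lug tops moved it no more than 0.1 mm. After release, the camera showed its top within about 1 mm of the kiln top.

**Pin holes:**
- **Fore and aft:** the door knuckle and the block's knuckles agree within about 1 mm.
- **Height:** the last picture had the door knuckle 0.8 to 1.6 mm higher than the block's. The two pictures before it showed a difference of 0.5 mm or less. Readings vary by about 1 mm from picture to picture.
- **Side to side:** the door knuckle sits about 0.7 mm off centre, out of 2.5 mm to spare each way.

**Carried freely:** the wrist showed only the door's weight (3 to 4 N) with sideways forces under 1 N, and the arm was at rest.

**Checks that disagreed:** the two cameras differed by 1 to 2 mm, and the trained networks' pin-hole points wandered by a few pixels. I relied on depth measurements and the arm's own position instead.

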